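# Scrape the clay offcuts off the jewellery tile

### The job

Take the scraper block and wipe all four crooked clay offcuts off the white tile into the open tray beside it, touching the offcuts with the scraper only and leaving the two finished pendants and the glue pot where they are. Then stand the scraper upright on the cork mat and let go.

Things in the scene. Friction and masses are not known exactly. Their poses are not given: they have to be found in the camera images.
- scraper: the scraper block: a steel foot 26 x 50 x 12 mm (its x, y, z) with a wooden grip rib 18 x 44 mm standing on it up to 60 mm total height, so its long side is its y axis and it is gripped across x; origin at the centre of the underside; it starts standing on the desk to the left or right of the tile
- tile: the white ceramic work tile, fixed: 240 x 280 mm (its x, y), flat bare top 30 mm above its origin, which lies under its centre on the desk; nothing round its edge
- tray: the open aluminium catch tray, fixed against one of the tile's two y sides (2 mm gap), left or right: outside 290 x 85 mm (x, y), walls 3 mm, rim 24 mm high, that is 6 mm lower than the tile's top; inner floor 3 mm above the origin, which is the centre of its underside; its axes are parallel to the tile's
- bead_case: the closed bead case with a flat clear lid, fixed against the tile's other y side: 250 x 85 x 28 mm, origin at the centre of its underside
- cork: a square cork mat, fixed, 100 x 100 x 4 mm, on the desk on the other side of the tile from the scraper; origin at the centre of its underside
- chip0: a crooked offcut (chip) of baked terracotta-brown clay lying on the tile, about 28 x 20 mm, within 17 mm of its origin, 9 mm thick; origin in the middle of its underside
- chip1: a crooked offcut (chip) of baked terracotta-brown clay lying on the tile, about 28 x 20 mm, within 17 mm of its origin, 9 mm thick; origin in the middle of its underside
- chip2: a crooked offcut (chip) of baked terracotta-brown clay lying on the tile, about 28 x 20 mm, within 17 mm of its origin, 9 mm thick; origin in the middle of its underside
- chip3: a crooked offcut (chip) of baked terracotta-brown clay lying on the tile, about 28 x 20 mm, within 17 mm of its origin, 9 mm thick; origin in the middle of its underside
- disc: a finished round pendant on the tile, same clay, 36 mm across, 8 mm thick, small brass dot in its middle; origin at the centre of its underside
- lotus: a finished six-petalled pendant on the tile, same clay, 36 mm across, 8 mm thick, small brass dot in its middle; origin at the centre of its underside
- pot: a squat glue pot on the tile, glass with a white cap, 36 mm across, 36 mm tall; origin at the centre of its underside

How it is judged:
By the outcome, as a careful person would: the job done as asked, in the order asked, and still so for the second after the job is handed in, with the robot touching nothing.
It also fails if it takes over 72 s, if anything falls off the work surface, if the arm or the gripper's body presses on something with over 40 N, if the wrist force passes 120 N, or if a joint passes its speed limit or range.

### The arm

A 7-joint arm with a two-finger parallel gripper is mounted at the origin on the work surface. World frame = base frame: x ahead of the robot, y to its left, z up, the work surface at z = 0. Lengths are in mm, angles in rad, forces in N, time in s.
With the tool pointing down it reaches from about 375 to 925 mm from the base axis. Payload 3.1 kg.
Tool frame: the origin (TCP) lies midway between the tips of the shut fingers; the grasp point (between the pads) lies 19 mm behind it; z points along the fingers, y is the line along which they close (so a half turn about z gives the same grasp; the last joint's range is limited). The gripper opens to 85 mm and grips with 20 to 120 N. Pads are 22 mm wide; open, the fingers measure 114 mm over their backs; the gripper's body (76 mm by 85 mm) begins 54 mm behind the grasp point. The pads swing forward as they close: fully open they stand 13 mm farther back than shut.
Start: joints at [1.106, 0.383, 0.044, 1.598, -0.018, 1.161, -0.05], TCP at [233.129, -606.757, 231.269] pointing down, gripper open.
Joint ranges: [-2.61, 2.61], [-0.41, 2.15], [-1.48, 1.57], [0, 2.5], [-1.57, 4.71], [0.05, 1.97], [-2.85, 2.85]. Speed limits (rad/s): [2.79, 2.79, 3.14, 3.14, 3.14, 3.14, 3.14].

### API

Orientations are given as a 3x3 rotation matrix whose columns are the frame's x, y, z axes.
In Python, from workcell import bot gives the robot as it stands. The module is installed in compiled form; this text tells all that it offers.
- The arm moves only by the tool carry_out, never from a script. Its argument "deltas" is a list of rows, each a list of 3 entries, a list of its own where there are three numbers: the opening, from -1 (shut) to 1 (fully open), then the shift along the tool's x, y, z in cm, then the turn about the tool's z in rad. In form: [[hand, [x, y, z], spin], ...]. A call has 1 to 20 rows; each row is the pose to reach, as a shift and turn from the pose commanded when the call began, along the tool's axes at that moment; what a row does not reach only later rows make up. A row lasts 1/8 s, in which the tool goes at most 62.5 mm and 10.7 degrees, less where a joint would pass 70% of its speed; a pose out of reach is approached as far as the arm can. A call with a gripper value outside its range is refused whole. The fingers move at their own pace and stop on an object; "newtons" is the grip in N (left out, the last holds). Time passes only in rows, so rows that repeat a pose let the fingers close. It gives the time, the measured TCP pose, the force, the opening and the grip force at its end, in the units of the state.
- bot.state(): the state, without advancing time (a new reading comes with each control period).
- bot.get_image(name): name is "scene" or "top" or "wrist"; returns the picture (384x512x3 uint8, red, green, blue); there is no depth.
- bot.camera_model(name): a dict with "intrinsics" (3x3 intrinsics, pixels), "k1" (the pictures are not rectified: a ray, as slopes to the right and down, at radius r is drawn at 1 + k1 r^2 times it, then the intrinsics apply), "extrinsics" (4x4, takes a point from camera to world coordinates). Camera axes: x right, y down, z forward; pixel columns grow to the right and rows downward; lengths in mm; the calibration is good to about 2 mm. A picture is of the moment at which its call begins: read the wrist's pose just before it. camera_model takes no time and is no camera call; for the wrist camera it gives the pose at the moment of the call.
- bot.sign_off(): hands the job in; it is judged then, once.
The state is a dict: "time_s": time; "joint_positions": joint angles; "qvel": joint speeds; "joint_efforts": joint torques, N m; "position": TCP position; "tcp_rot": TCP orientation; "force": force on the tool from outside, world axes, zero at the start; "torque": the same for the moment, N m; "finger_gap": finger opening in mm; "grip_force": force on a finger pad.
Only numpy, scipy, OpenCV 4.12 (cv2) and the standard library are available. Lean on these libraries where they do the work, as an engineer would, in place of code of your own. Each camera call takes 0.05 s, during which the arm holds its last target. There are 200 camera calls.

## Working session

There is one attempt and no reset: what is moved stays moved. The work goes in short steps, Python scripts to look and compute and a tool call to move; the robot and the scene stay as the last step left them, time stands still between calls to the robot, and variables do not carry over. Pictures are saved under pics/ and viewed, at most 10 in all, crops included, and the job is handed in when it is done.

Besides the shell and the picture viewer there is one more tool, called after "Request:" as name(argument=value, ...), one argument or row to a line, values as JSON. carry_out: Moves the arm, as the interface text tells. Its arguments: {"type":"object","properties":{"deltas":{"type":"array"},"newtons":{"type":"number"}},"required":["deltas"]}

```bash
mkdir -p pics
cat > h.py <<'E'
import numpy as np, cv2
from workcell import bot
def snap(n,f):
    im=bot.get_image(n); cv2.imwrite('pics/'+f,im[:,:,::-1]); return im
def ray(m,u,v):
    K=np.array(m["intrinsics"]);k=m["k1"];T=np.array(m["extrinsics"])
    d=np.array([(u-K[0,2])/K[0,0],(v-K[1,2])/K[1,1]]);s=d.copy()
    for _ in range(30): s=d/(1+k*(s@s))
    return T[:3,3],T[:3,:3]@np.array([s[0],s[1],1])
def atz(m,u,v,z):
    o,d=ray(m,u,v); return o+d*(z-o[2])/d[2]
def tri(a,b):
    (o1,d1),(o2,d2)=ray(*a),ray(*b)
    t=np.linalg.lstsq(np.c_[d1,-d2],o2-o1,rcond=None)[0]
    p,q=o1+d1*t[0],o2+d2*t[1]; return (p+q)/2,np.linalg.norm(p-q)
E
python3 - <<'E'
from h import *
s=bot.state();print(s['time_s'],s['position'],s['tcp_rot'],s['finger_gap'])
a=snap('top','t0.png');b=snap('scene','s0.png')
for n in('top','scene'):
    m=bot.camera_model(n);print(np.round(m['extrinsics'],3).tolist(),np.round(m['intrinsics'],1).tolist(),m['k1'])
E
```

```text
0.0 [ 232.77273001 -605.85441905  229.84232605] [[ 9.33453053e-01  3.58697953e-01 -1.08486083e-03]
 [ 3.58699572e-01 -9.33449774e-01  2.47736149e-03]
 [-1.24038600e-04 -2.70163976e-03 -9.99996343e-01]] 85.29801347899682
[[0.01, -0.988, 0.151, 371.812], [-1.0, -0.011, -0.003, 6.008], [0.004, -0.151, -0.988, 1324.418], [0.0, 0.0, 0.0, 1.0]] [[481.1, 0.0, 252.8], [0.0, 481.1, 195.7], [0.0, 0.0, 1.0]] -0.13860660679047732
[[-0.49, 0.662, -0.567, 1063.708], [0.872, 0.38, -0.31, 268.09], [0.01, -0.646, -0.763, 756.113], [0.0, 0.0, 0.0, 1.0]] [[374.3, 0.0, 249.0], [0.0, 374.3, 187.6], [0.0, 0.0, 1.0]] -0.03176530660001582
```

View pics/t0.png

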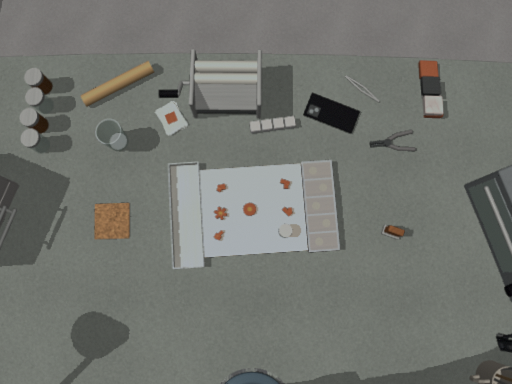

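View pics/s0.png

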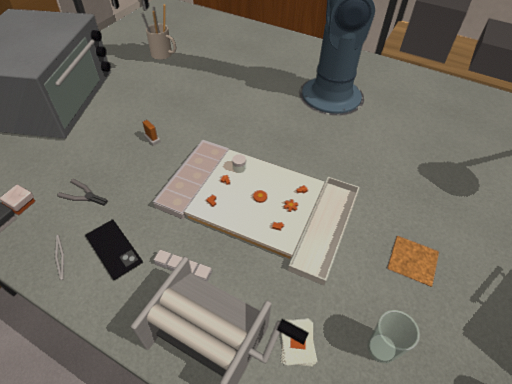

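The top view shows the tray on the +y side (187,216), the scraper at about (394,231) and the cork at (112,221). The chips are near (221,187), (219,236), (286,184) and (288,212), the disc at (250,209), the lotus at (221,213) and the pot at (288,230). I'll enlarge both views next.

Run:
```python
import cv2,numpy as np
a=cv2.imread('pics/t0.png');b=cv2.imread('pics/s0.png')
c=cv2.resize(a[155:275,160:345],None,fx=4,fy=4,interpolation=cv2.INTER_CUBIC)
cv2.imwrite('pics/t1.png',c)
d=cv2.resize(b[115:165,130:180],None,fx=8,fy=8,interpolation=cv2.INTER_CUBIC)
e=cv2.resize(a[205:255,370:420],None,fx=8,fy=8,interpolation=cv2.INTER_CUBIC)
cv2.imwrite('pics/sc.png',np.hstack([d,e]))
```

```text
(no output)
```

View pics/t1.png

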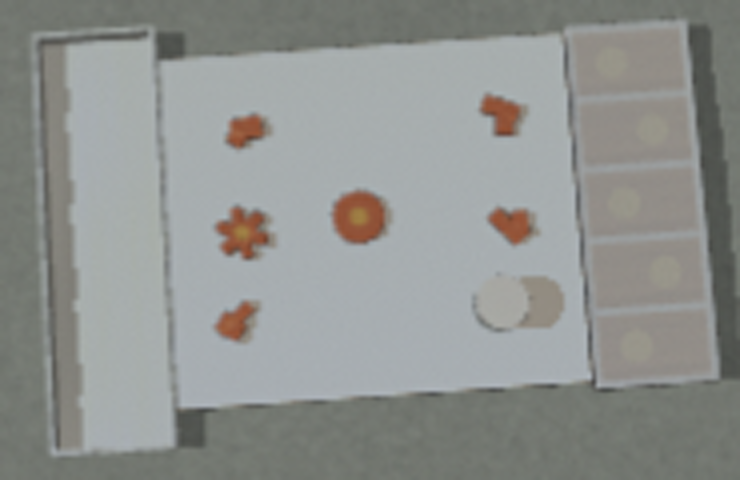

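View pics/sc.png

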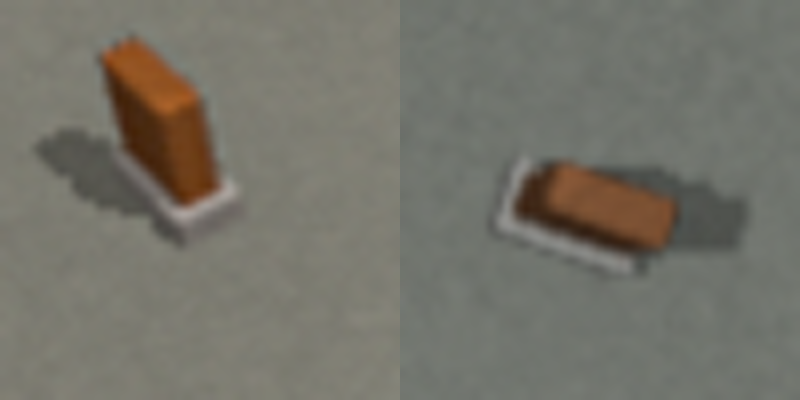

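The tile crop shows its corners at about (160,62), (563,35), (592,380) and (180,408). The chips, pendants and pot are clearly separated. The scraper crop shows the rib's top face: four corners in each view.

Run:
```python
from h import *
mt,ms=bot.camera_model('top'),bot.camera_model('scene')
f=lambda p,s,o:((p[0]+.5)/s-.5+o[0],(p[1]+.5)/s-.5+o[1])
T=[f(p,8,(320,205)) for p in[(563,162),(675,197),(662,248),(545,212)]]
S=[f(p,8,(130,115)) for p in[(105,57),(132,38),(202,98),(168,112)]]
c,e=tri((mt,*np.mean(T,0)),(ms,*np.mean(S,0)));print('rib top',c.round(1),e.round(1))
P=[atz(mt,*p,60) for p in T];Q=[atz(ms,*p,60) for p in S]
print(np.round(P,1).tolist(),np.round(Q,1).tolist())
g=lambda p:f(p,4,(160,155))
def show(n,p,z): print(n,atz(mt,*g(p),z).round(1)[:2])
print('tile');C=[atz(mt,*g(p),30)[:2] for p in[(160,62),(563,35),(592,380),(180,408)]]
print(np.round(C,1).tolist(),np.mean(C,0),[np.linalg.norm(C[i]-C[i-1]).round(1) for i in range(4)])
d=C[0]-C[1]+C[3]-C[2];print('ydir',d/np.linalg.norm(d))
for n,p in dict(chipA=(246,130),chipB=(236,323),chipC=(502,115),chipD=(513,225),disc=(360,217),lotus=(243,233)).items(): show(n,p,38)
show('pot',(502,303),66)
for p in[(35,37),(153,28),(175,446),(53,455)]: show('tray',p,24)
for p in[(95,204),(129,203),(130,239),(96,239)]: print('cork',atz(mt,*p,4).round(1)[:2])
for p in[(398,237),(437,246),(429,283),(389,273)]: print('corkS',atz(ms,*p,4).round(1)[:2])
# scene check of tile things
for n,p in dict(disc=(260,196),lotus=(290,205)).items(): print(n,atz(ms,*p,38).round(1))
# orange blobs in top
im=cv2.imread('pics/t0.png').astype(int)
m=((im[:,:,2]-im[:,:,0])>55).astype(np.uint8); n,l,st,ce=cv2.connectedComponentsWithStats(m)
yd=d/np.linalg.norm(d);xd=np.array([yd[1],-yd[0]]);ctr=np.mean(C,0)
for i in range(1,n):
  x,y=ce[i]
  if 195<x<310 and 160<y<260 and st[i][4]>15:
    q=np.array([atz(mt,u,v,38)[:2] for v,u in np.argwhere(l==i)])
    L=np.c_[(q-ctr)@xd,(q-ctr)@yd]; print(st[i][4],ce[i].round(1),q.mean(0).round(1),'tile',L.mean(0).round(1),L.min(0).round(1),L.max(0).round(1))
q=atz(mt,*g((502,303)),66)[:2]-ctr;print('pot tile',q@xd,q@yd)
w=bot.camera_model('wrist');s=bot.state();print('wrist rel',(np.array(s['tcp_rot']).T@(np.array(w['extrinsics'])[:3,3]-s['position'])).round(1),(np.array(s['tcp_rot']).T@np.array(w['extrinsics'])[:3,:3]).round(2).tolist(), np.array(w['intrinsics'])[0])
```

```text
rib top [ 477.5 -383.3   54.4] 2.0
[[490.7, -364.5, 60.0], [479.2, -402.6, 60.0], [462.1, -397.6, 60.0], [474.0, -357.9, 60.0]] [[482.5, -400.5, 60.0], [469.5, -398.9, 60.0], [482.9, -356.1, 60.0], [494.8, -361.8, 60.0]]
tile
[[639.5, 149.1], [661.5, -128.0], [425.0, -146.5], [403.5, 129.6]] [532.39258094   1.05923412] [np.float64(236.8), np.float64(278.0), np.float64(237.3), np.float64(277.0)]
ydir [-0.07847063  0.99691643]
chipA [591.4  88.5]
chipB [460.4  92.6]
chipC [603.6 -85.2]
chipD [528.4 -92.7]
disc [532.8  10.5]
lotus [521.   89.1]
pot [473.4 -83.3]
tray [657.7 237.3]
tray [664.7 155.3]
tray [378.2 133. ]
tray [370.9 215.2]
cork [545.6 445.1]
cork [549.6 347.7]
cork [449.2 340.3]
cork [447.5 436.8]
corkS [462.7 347.2]
corkS [441.8 435.2]
corkS [547.6 439.3]
corkS [567.2 354.9]
disc [540.5  12.9  38. ]
lotus [529.1  89.3  38. ]
46 [284.9 182.9] [604.8 -84.7] tile [ 65.5 -91.2] [  53.9 -102.5] [ 76.8 -80.7]
41 [220.8 187. ] [591.6  89.3] tile [66.  83.4] [55.4 72.1] [74.1 94. ]
119 [249.4 208.7] [533.2  11.1] tile [ 1.6 10. ] [-13.2  -5.4] [17.3 24.8]
79 [220.2 212.8] [521.3  89.5] tile [-4.1 89.1] [-18.5  73.7] [ 11.8 103. ]
50 [287.6 210.9] [528.2 -91.9] tile [-11.5 -92.4] [ -22.7 -102. ] [ -2.8 -80.2]
37 [218.2 235.3] [460.5  93.7] tile [-64.4  98. ] [-74.3  87.3] [-53.3 106.8]
pot tile -65.40374403112072 -79.48084777507484
wrist rel [  71.5    0.2 -143. ] [[-0.0, -0.96, -0.28], [1.0, -0.0, 0.0], [-0.0, -0.28, 0.96]] [284.08855912   0.         253.88702794]
```

```bash
cat >> h.py <<'E'
import json
def R(y):
    c,s=np.cos(y),np.sin(y); return np.array([[c,s,0],[s,-c,0],[0,0,-1]])
YT=float(np.arctan2(.07847,.99692)); CT=np.array([532.4,1.1])
def tw(x,y,z):  # tile coords -> world
    c,s=np.cos(YT),np.sin(YT); return np.array([CT[0]+c*x-s*y,CT[1]+s*x+c*y,z])
def wt(p):
    c,s=np.cos(YT),np.sin(YT); d=np.array(p)[:2]-CT; return np.array([c*d[0]+s*d[1],-s*d[0]+c*d[1]])
def cmd(): 
    try: return json.load(open('cmd.json'))
    except FileNotFoundError: return [233.129,-606.757,231.269,np.arctan2(.3587,.93345)]
def plan(p,yaw,c=None):
    c=c or cmd(); d=R(c[3]).T@(np.array(p)-c[:3])/10
    w=(yaw-c[3]+np.pi)%(2*np.pi)-np.pi; return d.round(2).tolist(),round(-w,3)
def done(sh,spin):  # record a commanded last row
    c=cmd(); p=np.array(c[:3])+R(c[3])@np.array(sh)*10; n=[*p,c[3]-spin]; json.dump(n,open('cmd.json','w')); 
    s=bot.state();r=np.array(s['tcp_rot']);print('cmd',np.round(n,2),'meas',s['position'].round(1),np.arctan2(r[1,0],r[0,0]).round(3),'F',np.round(s['force'],1),'gap',s['finger_gap'],s['grip_force'],'t',s['time_s'],'q',np.round(s['joint_positions'],2))
E
python3 -c "
from h import *
print(plan((477,-381,190),np.radians(73)))"
```

```text
([30.86, -12.33, 4.13], np.float64(-0.907))
```

Request:
carry_out(
  deltas=[
    [1,[30.9,-12.3,4.1],-0.907],
    [1,[30.9,-12.3,4.1],-0.907],
    [1,[30.9,-12.3,4.1],-0.907],
    [1,[30.9,-12.3,4.1],-0.907],
    [1,[30.9,-12.3,4.1],-0.907],
    [1,[30.9,-12.3,4.1],-0.907],
    [1,[30.9,-12.3,4.1],-0.907],
    [1,[30.9,-12.3,4.1],-0.907],
    [1,[30.9,-12.3,4.1],-0.907],
  ],
)

```text
time_s: 1.23
position: [475.4, -383.6, 190.3]
tcp_rot: [[0.297, 0.955, -0.001], [0.955, -0.297, -0.001], [-0.001, -0.001, -1.0]]
force: [0.2, 0.3, -0.7]
finger_gap: 85.4
grip_force: 0.0
```

Run:
```python
from h import *
done([30.9,-12.3,4.1],-0.907)
m=bot.camera_model('wrist');m={k:np.array(v).tolist() for k,v in m.items()};json.dump(m,open('w1.json','w'))
im=snap('wrist','w1.png')
```

```text
cmd [ 477.45 -381.1   190.27    1.27] meas [ 475.4 -383.6  190.3] 1.269 F [ 0.2  0.3 -0.7] gap 85.42269395694908 0.0 t 1.225 q [ 0.81  0.36 -0.24  1.72  0.1   1.07  0.23]
```

View pics/w1.png

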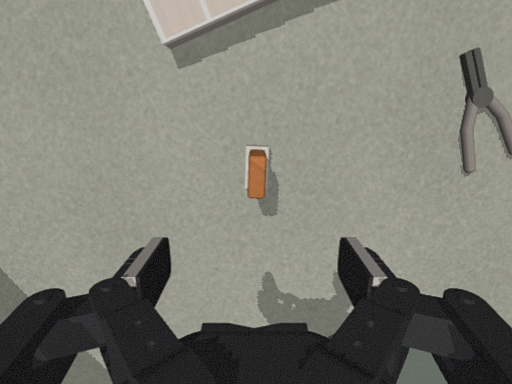

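The wrist view shows the scraper aligned with the image. Its rib top runs from about (250,151) to (266,198), the foot's far edge is at (246..269,147), and its left edge is at column 246.

Run:
```python
from h import *
m=json.load(open('w1.json'));mt=bot.camera_model('top')
print(np.round(bot.state()['position'],1))
C=[(250,151),(266.5,151),(266,198),(248,198)]
P=np.array([atz(m,*p,60) for p in C]);print(P.round(1).tolist(),P.mean(0).round(1))
v=P[0]+P[1]-P[2]-P[3];print(np.degrees(np.arctan2(v[1],v[0])), [np.linalg.norm(P[i]-P[i-1]).round(1) for i in range(4)])
f=lambda p:((p[0]+.5)/8-.5+320,(p[1]+.5)/8-.5+205)
T=np.mean([f(p) for p in[(563,162),(675,197),(662,248),(545,212)]],0)
print(tri((m,*np.mean(C,0)),(mt,*T)))
F=[atz(m,*p,12) for p in[(246,147),(269.5,147)]];print(np.round(F,1).tolist())
L=[atz(m,*p,12) for p in[(246,147),(246,192)]];print(np.round(L,1).tolist())
x=np.mean(F,0)-25*v/np.linalg.norm(v);print('foot ctr',x.round(1))
```

```text
[ 475.7 -383.3  190.4]
[[480.4, -354.4, 60.0], [495.6, -359.1, 60.0], [481.5, -404.7, 60.0], [464.1, -399.2, 60.0]] [ 480.4 -379.4   60. ]
71.39459662239531 [np.float64(47.7), np.float64(15.9), np.float64(47.7), np.float64(18.2)]
(array([ 478.73702979, -384.62141233,   41.78516691]), np.float64(3.4137508118534234))
[[474.6, -355.6, 12.0], [500.0, -363.5, 12.0]]
[[474.6, -355.6, 12.0], [458.4, -406.2, 12.0]]
foot ctr [ 479.3 -383.3   12. ]
```

```bash
python3 -c "
from h import *
print(plan((481.2,-379.8,110),np.radians(72)))"
```

```text
([0.23, 0.32, 8.03], np.float64(0.017))
```

Request:
carry_out(
  deltas=[
    [1,[0.2,0.3,4.0],0.017],
    [1,[0.2,0.3,8.0],0.017],
    [1,[0.2,0.3,8.0],0.017],
    [1,[0.2,0.3,8.0],0.017],
  ],
)

```text
time_s: 1.78
position: [481.2, -381.4, 111.7]
tcp_rot: [[0.31, 0.951, 0.002], [0.951, -0.31, -0.001], [-0.001, 0.002, -1.0]]
force: [0.0, -0.5, 1.0]
finger_gap: 85.3
grip_force: 0.0
```

Run:
```python
from h import *
done([.2,.3,8],.017)
m=bot.camera_model('wrist');m={k:np.array(v).tolist() for k,v in m.items()};json.dump(m,open('w2.json','w'))
im=snap('wrist','w2.png')
```

```text
cmd [ 480.9  -380.07  110.27    1.26] meas [ 481.2 -381.4  111.7] 1.255 F [ 0.  -0.5  1. ] gap 85.29683290256546 0.0 t 1.775 q [ 0.79  0.46 -0.23  1.77  0.13  0.92  0.19]
```

View pics/w2.png

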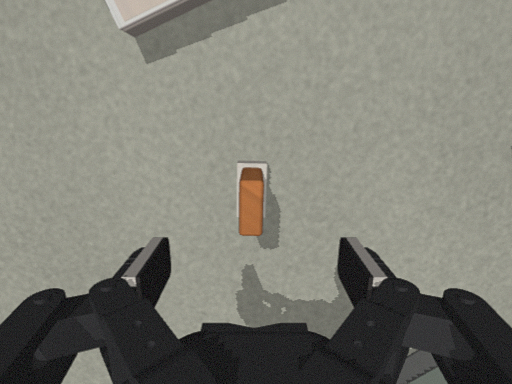

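Here the rib's top face spans (241,179) to (262,235). The foot's far edge is at (237..268,162), and the finger centre line is at about column 254.

Run:
```python
from h import *
a=json.load(open('w1.json'));b=json.load(open('w2.json'))
print(tri((a,257,198),(b,250.8,235)))
print(tri((a,257.8,147),(b,252.5,162)))
P=np.array([atz(b,*p,60) for p in[(241,179),(262,179),(262.5,235.5),(239.3,235.5)]]);print(P.mean(0).round(1),[np.linalg.norm(P[i]-P[i-1]).round(1) for i in range(4)])
v=P[0]+P[1]-P[2]-P[3];print(np.degrees(np.arctan2(v[1],v[0])));print(np.linalg.inv(R(cmd()[3]))@(P.mean(0)-bot.state()['position']), bot.state()['position'])
F=[atz(b,*p,12) for p in[(237,162),(268,162)]];print(np.round(F,1).tolist(), (np.mean(F,0)-25*v/np.linalg.norm(v)).round(1))
```

```text
(array([ 472.16094907, -402.80349007,   56.72327299]), np.float64(0.8087558709111514))
(array([ 486.05543937, -363.96293129,  -21.48852793]), np.float64(0.7807701947389096))
[ 479.3 -380.8   60. ] [np.float64(43.8), np.float64(14.8), np.float64(43.7), np.float64(17.4)]
71.1423323152657
[-0.12897506 -2.74139194 52.45551451] [ 481.9840306  -381.57044722  112.45551451]
[[475.1, -353.4, 12.0], [500.6, -361.8, 12.0]] [ 479.8 -381.3   12. ]
```

Request:
carry_out(
  deltas=[
    [1,[0,-0.2,4.0],0.014],
    [1,[0,-0.2,7.0],0.014],
    [1,[0,-0.2,7.9],0.014],
    [1,[0,-0.2,7.9],0.014],
    [-1,[0,-0.2,7.9],0.014],
    [-1,[0,-0.2,7.9],0.014],
    [-1,[0,-0.2,7.9],0.014],
    [-1,[0,-0.2,7.9],0.014],
    [-1,[0,-0.2,7.9],0.014],
    [-1,[0,-0.2,7.9],0.014],
  ],
  newtons=50,
)

```text
time_s: 3.08
position: [479.5, -379.7, 31.8]
tcp_rot: [[0.322, 0.947, 0.001], [0.947, -0.322, -0.001], [-0.0, 0.001, -1.0]]
force: [0.5, 0.7, 2.3]
finger_gap: 17.4
grip_force: 49.3
```

Run:
```python
from h import *
done([0,-.2,7.9],.014)
print(plan((*tw(0,0,0)[:2],0+200),YT))
```

```text
cmd [ 479.   -379.45   31.27    1.24] meas [ 479.5 -379.7   31.8] 1.243 F [0.5 0.7 2.3] gap 17.35699412148349 49.32854354381561 t 3.075 q [ 0.77  0.56 -0.21  1.81  0.16  0.78  0.15]
([37.75, -7.2, -16.87], 1.164)
```

Run:
```python
from h import *
print(plan(tw(-90,0,230),YT))
```

```text
([34.19, -15.47, -19.87], 1.164)
```

Request:
carry_out(
  deltas=[
    [-1,[0,0,-6.0],0],
    [-1,[0,0,-12.0],0.1],
    [-1,[5,-2.3,-16.0],0.25],
    [-1,[34.2,-15.5,-19.9],1.164],
    [-1,[34.2,-15.5,-19.9],1.164],
    [-1,[34.2,-15.5,-19.9],1.164],
    [-1,[34.2,-15.5,-19.9],1.164],
    [-1,[34.2,-15.5,-19.9],1.164],
    [-1,[34.2,-15.5,-19.9],1.164],
    [-1,[34.2,-15.5,-19.9],1.164],
    [-1,[34.2,-15.5,-19.9],1.164],
  ],
)

```text
time_s: 4.45
position: [441.8, -6.6, 229.6]
tcp_rot: [[0.997, 0.078, -0.001], [0.078, -0.997, -0.001], [-0.002, 0.001, -1.0]]
force: [0.5, -0.5, -1.3]
finger_gap: 16.9
grip_force: 49.4
```

Run:
```python
from h import *
done([34.2,-15.5,-19.9],1.164)
m=bot.camera_model('wrist');m={k:np.array(v).tolist() for k,v in m.items()};json.dump(m,open('w3.json','w'))
im=snap('wrist','w3.png')
cv2.imwrite('pics/w3b.png',cv2.resize(im[:,:,::-1],(800,600),interpolation=cv2.INTER_CUBIC))
```

```text
cmd [ 4.4241e+02 -5.7500e+00  2.3027e+02  8.0000e-02] meas [441.8  -6.6 229.6] 0.079 F [ 0.5 -0.5 -1.3] gap 16.939716806696865 49.38944220542908 t 4.45 q [ 0.32  0.   -0.4   2.06  0.    1.08 -1.57]
```

View pics/w3b.png

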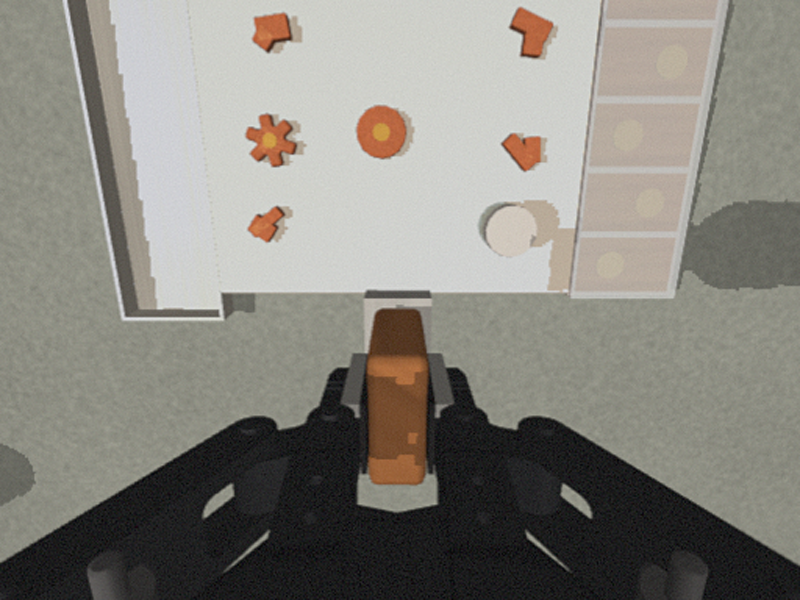

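The wrist view shows the scraper held straight, with its centre at column 398. The tile's near edge runs along row 292, from (222,292) to (570,292). The chips are at about (272,31), (267,224), (533,34) and (523,152), the disc at (381,132), the lotus at (271,140) and the pot cap at (511,230).

Run:
```python
from h import *
m=json.load(open('w3.json'));s=512/800
def pr(n,p,z):
    w=atz(m,p[0]*s,p[1]*s,z);print(n,w.round(1)[:2],'tile',wt(w).round(1))
pr('near L',(222,292),30);pr('near R',(570,292),30);pr('disc',(381,132),38);pr('lotus',(271,140),38);pr('pot',(511,230),66)
pr('tray cornL',(124,319),24);pr('tray cornR',(222,319),24);pr('tile/tray top',(190,0),30);pr('tile/case',(600,0),30)
im=cv2.imread('pics/w3.png').astype(int)[:185]
mm=((im[:,:,2]-im[:,:,0])>70).astype(np.uint8);n,l,st,ce=cv2.connectedComponentsWithStats(mm)
for i in range(1,n):
  if st[i][4]>60:
    q=np.array([wt(atz(m,u,v,38)) for v,u in np.argwhere(l==i)]);print(ce[i].round(0),q.mean(0).round(1),q.min(0).round(1),q.max(0).round(1))
mt=bot.camera_model('top')
for n,a,b in[('disc',(381,132),(360,217)),('lotus',(271,140),(243,233))]:
  print(n,tri((m,a[0]*s,a[1]*s),(mt,(b[0]+.5)/4-.5+160,(b[1]+.5)/4-.5+155)))
pr('scr far L',(365,292),199);pr('scr far R',(432,292),199)
print('tcp tile',wt(bot.state()['position']))
```

```text
near L [405.1 130.4] tile [-116.7  138.9]
near R [ 426.6 -148.1] tile [-117.2 -140.4]
disc [534.8  11.1] tile [3.2 9.8]
lotus [523.5  88.8] tile [-2.  88.1]
pot [476.6 -83.6] tile [-62.3 -80.1]
tray cornL [373.5 214.8] tile [-141.7  225.5]
tray cornR [379.8 133.5] tile [-141.8  144. ]
tile/tray top [608.8 145.1] tile [ 87.5 137.6]
tile/case [ 630.3 -130. ] tile [  87.3 -138.3]
[340.  20.] [ 66.9 -91.6] [  52.4 -104.6] [ 80.3 -78.4]
[173.  19.] [67.9 83.1] [56.4 70.6] [76.8 95. ]
[244.  84.] [ 3.7 10. ] [-13.2  -7. ] [20.1 26.3]
[173.  89.] [-1.9 88.8] [-18.5  72.1] [ 15.2 105. ]
[335.  96.] [ -9.  -92.4] [ -21.9 -103.9] [  1.6 -77.2]
[170. 143.] [-61.5  97.6] [-74.   84.6] [-49.6 110.3]
disc (array([535.86455538,  11.22343273,  16.16477597]), np.float64(1.5495452794722435))
lotus (array([522.66333199,  89.85037178,  32.43184007]), np.float64(2.096759102046613))
scr far L [463.    7.6] tile [-68.7  11.9]
scr far R [465.1 -19.6] tile [-68.7 -15.4]
tcp tile [-90.91507562  -1.13920791]
```

Run:
```python
from h import *
print(cmd(),wt(cmd()[:2]))
print(plan(tw(-61,58,62.5),YT),plan(tw(-61,148,62.5),YT))
```

```text
[442.4061788499685, -5.753540594975448, 230.269, 0.0788758803723919] [-90.25412039   0.22938265]
([2.93, -5.78, 16.78], 0.0) ([2.93, -14.78, 16.78], 0.0)
```

Request:
carry_out(
  deltas=[
    [-1,[1.5,-3,5],0],
    [-1,[2.9,-5.8,10],0],
    [-1,[2.9,-5.8,14],0],
    [-1,[2.9,-5.8,16.0],0],
    [-1,[2.9,-5.8,16.7],0],
    [-1,[2.9,-5.8,16.7],0],
    [-1,[2.9,-6.8,16.7],0],
    [-1,[2.9,-7.8,16.7],0],
    [-1,[2.9,-8.8,16.7],0],
    [-1,[2.9,-9.8,16.7],0],
    [-1,[2.9,-10.8,16.7],0],
    [-1,[2.9,-11.8,16.7],0],
    [-1,[2.9,-12.8,16.7],0],
    [-1,[2.9,-13.8,16.7],0],
    [-1,[2.9,-14.8,16.7],0],
    [-1,[2.9,-14.8,16.7],0],
    [-1,[2.9,-14.8,16.7],0],
  ],
)

```text
time_s: 6.62
position: [459.7, 143.7, 63.2]
tcp_rot: [[0.997, 0.079, -0.0], [0.079, -0.997, -0.0], [-0.0, 0.0, -1.0]]
force: [0.7, -1.4, -1.6]
finger_gap: 17.3
grip_force: 49.3
```

Run:
```python
from h import *
done([2.9,-14.8,16.7],0)
print(plan(tw(66,48,63.5),YT),plan(tw(66,148,63.5),YT))
m=bot.camera_model('wrist');im=snap('wrist','w4.png');snap('top','t4.png')
```

```text
cmd [4.5965e+02 1.4407e+02 6.3270e+01 8.0000e-02] meas [459.7 143.7  63.2] 0.079 F [ 0.7 -1.4 -1.6] gap 17.333947723469276 49.33748424053192 t 6.625 q [ 0.03  0.34 -0.47  2.1   0.23  0.74 -2.07]
([12.73, 10.03, -0.02], 0.0) ([12.73, 0.03, -0.02], 0.0)
```

View pics/w4.png

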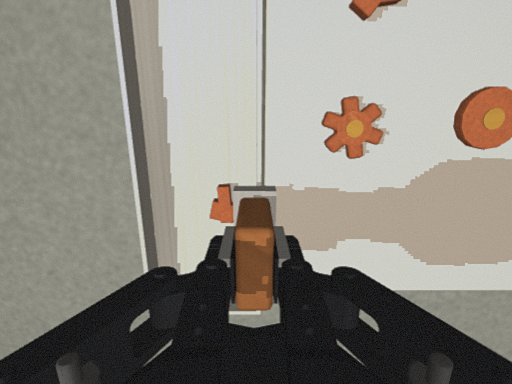

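The wrist view shows chip B off the tile, in the tray at about (222,203), and the lotus undisturbed at (354,128). Chip A is next.

Request:
carry_out(
  deltas=[
    [-1,[0,0,-4],0],
    [-1,[4,3,-5],0],
    [-1,[8.5,7,-5],0],
    [-1,[12.8,10,-5],0],
    [-1,[12.8,10,-3],0],
    [-1,[12.8,10,0],0],
    [-1,[12.8,10,0],0],
    [-1,[12.8,9,0],0],
    [-1,[12.8,8,0],0],
    [-1,[12.8,7,0],0],
    [-1,[12.8,6,0],0],
    [-1,[12.8,5,0],0],
    [-1,[12.8,4,0],0],
    [-1,[12.8,3,0],0],
    [-1,[12.8,2,0],0],
    [-1,[12.8,1,0],0],
    [-1,[12.8,0,0],0],
    [-1,[12.8,-0.5,0],0],
    [-1,[12.8,-0.5,0],0],
  ],
)

```text
time_s: 9.1
position: [586.8, 159.8, 63.3]
tcp_rot: [[0.997, 0.08, -0.0], [0.08, -0.997, 0.0], [0.0, -0.0, -1.0]]
force: [-0.2, -0.6, -0.7]
finger_gap: 17.0
grip_force: 51.9
```

Run:
```python
from h import *
done([12.8,-.5,0],0)
y=YT-np.pi/4
d=np.array([1,1])/2**.5
for k in(-35,-10,70,80,90):
  q=np.array([-9,-92.4])+k*d; print(k,q,plan(tw(*q,63.3),y))
print(plan(tw(-32,-115.5,110),y))
```

```text
cmd [5.8686e+02 1.5914e+02 6.3270e+01 8.0000e-02] meas [586.8 159.8  63.3] 0.08 F [-0.2 -0.6 -0.7] gap 17.048780113151288 51.88757300376892 t 9.1 q [-0.01  0.54 -0.4   1.8   0.27  0.86 -2.03]
-35 [ -33.74873734 -117.14873734] ([-10.05, 27.04, -0.0], 0.786)
-10 [-16.07106781 -99.47106781] ([-8.28, 25.27, -0.0], 0.786)
70 [ 40.49747468 -42.90252532] ([-2.63, 19.62, -0.0], 0.786)
80 [ 47.56854249 -35.83145751] ([-1.92, 18.91, -0.0], 0.786)
90 [ 54.63961031 -28.76038969] ([-1.21, 18.2, -0.0], 0.786)
([-9.88, 26.87, -4.67], 0.786)
```

Run:
```python
from h import *
print(plan(tw(-30.2,-120.7,63.3),YT-np.pi/4))
```

```text
([-9.7, 27.39, -0.0], 0.786)
```

Request:
carry_out(
  deltas=[
    [-1,[0,1,-6],0],
    [-1,[-2.5,7,-6.5],0.18],
    [-1,[-4.5,13,-6.5],0.36],
    [-1,[-6.5,18.5,-6.5],0.54],
    [-1,[-8.5,24,-6.5],0.7],
    [-1,[-9.7,27.4,-6.5],0.786],
    [-1,[-9.7,27.4,-6.5],0.786],
    [-1,[-9.7,27.4,-6.5],0.786],
    [-1,[-9.7,27.4,-3.0],0.786],
    [-1,[-9.7,27.4,0],0.786],
    [-1,[-9.7,27.4,0],0.786],
  ],
)

```text
time_s: 10.48
position: [511.6, -119.3, 62.1]
tcp_rot: [[0.763, -0.647, -0.002], [-0.647, -0.763, 0.002], [-0.003, 0.0, -1.0]]
force: [0.7, -0.7, -1.5]
finger_gap: 17.3
grip_force: 52.9
```

Run:
```python
from h import *
done([-9.7,27.4,0],.786)
a=snap('top','t5.png');b=snap('wrist','w5.png')
t=cv2.resize(a[155:275,160:345],(400,260),interpolation=cv2.INTER_CUBIC);w=cv2.resize(b,(400,300))
cv2.imwrite('pics/c5.png',np.hstack([np.pad(t,((0,40),(0,0),(0,0))),w])[:,:,::-1])
print(plan(tw(53.2,-37.3,63.3),YT-np.pi/4))
```

```text
cmd [ 511.75 -121.65   63.27   -0.71] meas [ 511.6 -119.3   62.1] -0.703 F [ 0.7 -0.7 -1.5] gap 17.259116746094744 52.884238958358765 t 10.475 q [ 0.32  0.38 -0.19  2.01  0.1   0.76 -2.21]
([-0.01, -11.8, -0.0], -0.0)
```

View pics/c5.png

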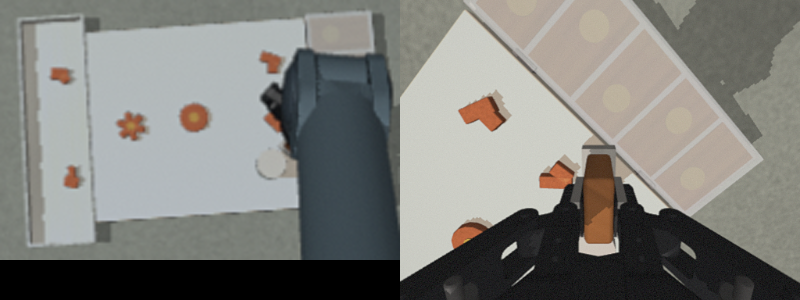

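Chips A and B are in the tray. Chip D at (557,176) sits centred in front of the foot, and the pot is untouched. I'll push it diagonally into the free lane.

Request:
carry_out(
  deltas=[
    [-1,[0,-1,0],0],
    [-1,[0,-2,0],0],
    [-1,[0,-3,0],0],
    [-1,[0,-4,0],0],
    [-1,[0,-5,0],0],
    [-1,[0,-6,0],0],
    [-1,[0,-7,0],0],
    [-1,[0,-8,0],0],
    [-1,[0,-9,0],0],
    [-1,[0,-10,0],0],
    [-1,[0,-11,0],0],
    [-1,[0,-11.8,0],0],
    [-1,[0,-11.8,0],0],
    [-1,[0,-11.8,-3],0],
    [-1,[0,-10.5,-6],0],
    [-1,[0,-10.5,-6],0],
  ],
)

```text
time_s: 12.58
position: [581.7, -43.7, 125.9]
tcp_rot: [[0.759, -0.652, 0.005], [-0.652, -0.759, -0.001], [0.005, -0.002, -1.0]]
force: [0.2, 0.2, -1.9]
finger_gap: 17.1
grip_force: 53.1
```

Run:
```python
from h import *
done([0,-10.5,-6],0)
m=bot.camera_model('wrist');im=snap('wrist','w6.png').astype(int)
mm=((im[:,:,0]-im[:,:,2])>70).astype(np.uint8);n,l,st,ce=cv2.connectedComponentsWithStats(mm)
for i in range(1,n):
  if st[i][4]>60:
    q=np.array([wt(atz(m,u,v,38)) for v,u in np.argwhere(l==i)]);print(ce[i].round(0),st[i][4],q.mean(0).round(1),q.min(0).round(1),q.max(0).round(1))
print(wt(cmd()[:2]))
```

```text
cmd [579.97 -41.83 123.27  -0.71] meas [581.7 -43.7 125.9] -0.71 F [ 0.2  0.2 -1.9] gap 17.061527026093415 53.05354356765747 t 12.575 q [ 0.19  0.38 -0.22  1.85  0.1   0.92 -2.36]
[272. 140.] 642 [ 67.4 -91.5] [  53.2 -104. ] [ 80.2 -78.1]
[206. 206.] 528 [ 67.8 -12. ] [ 54.7 -24.4] [78.5  3.7]
[258. 239.] 504 [ 13.7 -21.6] [ -3.2 -34.3] [ 31.9 -10.6]
[255. 289.] 1347 [-21.4  16.6] [-46.2 -11.9] [14.2 43.4]
[ 44.05198351 -46.52540178]
```

Run:
```python
from h import *
print(plan(tw(69,-46,63.3),YT))
```

```text
([1.73, -1.8, 6.0], -0.786)
```

Request:
carry_out(
  deltas=[
    [-1,[0.5,-0.5,0],-0.18],
    [-1,[1.0,-1.0,0],-0.36],
    [-1,[1.7,-1.8,0],-0.54],
    [-1,[1.7,-1.8,0],-0.72],
    [-1,[1.7,-1.8,0],-0.786],
    [-1,[1.7,-1.8,0],-0.786],
    [-1,[1.7,-1.8,3],-0.786],
    [-1,[1.7,-1.8,6],-0.786],
    [-1,[1.7,-1.8,6],-0.786],
  ],
)

```text
time_s: 13.75
position: [603.3, -39.0, 61.3]
tcp_rot: [[0.997, 0.078, -0.004], [0.078, -0.997, 0.0], [-0.004, -0.001, -1.0]]
force: [0.4, 0.1, -1.0]
finger_gap: 17.4
grip_force: 54.4
```

Request:
carry_out(
  deltas=[
    [-1,[0,-1,0],0],
    [-1,[0,-2,0],0],
    [-1,[0,-3,0],0],
    [-1,[0,-4.2,0],0],
    [-1,[0,-5.4,0],0],
    [-1,[0,-6.6,0],0],
    [-1,[0,-7.8,0],0],
    [-1,[0,-9,0],0],
    [-1,[0,-10.2,0],0],
    [-1,[0,-11.4,0],0],
    [-1,[0,-12.6,0],0],
    [-1,[0,-13.8,0],0],
    [-1,[0,-15,0],0],
    [-1,[0,-16.2,0],0],
    [-1,[0,-17.4,0],0],
    [-1,[0,-18.4,0],0],
    [-1,[0,-19.4,0],0],
    [-1,[0,-20,0],0],
    [-1,[0,-20,0],0],
  ],
)

```text
time_s: 16.12
position: [588.7, 161.0, 63.3]
tcp_rot: [[0.997, 0.08, 0.0], [0.08, -0.997, 0.0], [0.0, -0.0, -1.0]]
force: [-0.4, -0.3, -1.6]
finger_gap: 17.3
grip_force: 54.4
```

Run:
```python
from h import *
done([1.7,-1.8,6],-.786)
done([0,-20,0],0)
print(wt(cmd()[:2]),plan(tw(69,-124,63.3),YT))
```

```text
cmd [ 6.0458e+02 -3.9190e+01  6.3270e+01  8.0000e-02] meas [588.7 161.   63.3] 0.08 F [-0.4 -0.3 -1.6] gap 17.27215208296044 54.421130418777466 t 16.125 q [-0.03  0.54 -0.38  1.8   0.25  0.86 -2.02]
cmd [5.8883e+02 1.6019e+02 6.3270e+01 8.0000e-02] meas [588.7 161.   63.3] 0.08 F [-0.4 -0.3 -1.6] gap 17.27215208296044 54.421130418777466 t 16.125 q [-0.03  0.54 -0.38  1.8   0.25  0.86 -2.02]
[ 68.73583486 154.174853  ] ([0.02, 27.82, -0.0], 0.0)
```

Next is chip C. I'll lift, go back behind it and wipe the whole lane.

Request:
carry_out(
  deltas=[
    [-1,[0,1,-5],0],
    [-1,[0,7,-5],0],
    [-1,[0,13,-5],0],
    [-1,[0,19,-5],0],
    [-1,[0,24,-5],0],
    [-1,[0,27.8,-5],0],
    [-1,[0,27.8,-5],0],
    [-1,[0,27.8,-2.5],0],
    [-1,[0,27.8,0],0],
    [-1,[0,27.8,0],0],
    [-1,[0,27,0],0],
    [-1,[0,26,0],0],
    [-1,[0,25,0],0],
    [-1,[0,24,0],0],
    [-1,[0,22.8,0],0],
    [-1,[0,21.6,0],0],
    [-1,[0,20.4,0],0],
    [-1,[0,19.2,0],0],
    [-1,[0,18,0],0],
  ],
)

```text
time_s: 18.5
position: [602.9, -18.4, 63.2]
tcp_rot: [[0.997, 0.079, -0.0], [0.079, -0.997, 0.0], [-0.0, -0.0, -1.0]]
force: [0.7, -0.7, -0.6]
finger_gap: 17.1
grip_force: 54.3
```

Request:
carry_out(
  deltas=[
    [-1,[0,-1.2,0],0],
    [-1,[0,-2.4,0],0],
    [-1,[0,-3.6,0],0],
    [-1,[0,-4.8,0],0],
    [-1,[0,-6,0],0],
    [-1,[0,-7.2,0],0],
    [-1,[0,-8.4,0],0],
    [-1,[0,-9.6,0],0],
    [-1,[0,-10.8,0],0],
    [-1,[0,-12,0],0],
    [-1,[0,-13.2,0],0],
    [-1,[0,-14.4,0],0],
    [-1,[0,-15.6,0],0],
    [-1,[0,-16.6,0],0],
    [-1,[0,-17.4,0],0],
    [-1,[0,-18,0],0],
    [-1,[0,-18,0],0],
    [-1,[0,-18,-4],0],
    [-1,[0,-18,-10],0],
    [-1,[0,-18,-10],0],
  ],
)

```text
time_s: 21.0
position: [593.8, 161.3, 170.0]
tcp_rot: [[0.997, 0.078, 0.013], [0.078, -0.997, 0.003], [0.013, -0.002, -1.0]]
force: [0.5, 0.5, -1.5]
finger_gap: 17.7
grip_force: 54.4
```

Run:
```python
from h import *
done([0,18,0],0)
done([0,-18,-10],0)
a=snap('top','t7.png');b=snap('wrist','w7.png')
t=cv2.resize(a[155:275,90:345],(510,240),interpolation=cv2.INTER_CUBIC);w=cv2.resize(b,(290,240))
cv2.imwrite('pics/c7.png',np.hstack([t,w])[:,:,::-1])
```

```text
cmd [ 6.0301e+02 -1.9250e+01  6.3270e+01  8.0000e-02] meas [593.8 161.3 170. ] 0.078 F [ 0.5  0.5 -1.5] gap 17.65455962223426 54.40604209899902 t 21.0 q [-0.01  0.4  -0.4   1.73  0.18  1.03 -1.97]
cmd [5.8883e+02 1.6019e+02 1.6327e+02 8.0000e-02] meas [593.8 161.3 170. ] 0.078 F [ 0.5  0.5 -1.5] gap 17.65455962223426 54.40604209899902 t 21.0 q [-0.01  0.4  -0.4   1.73  0.18  1.03 -1.97]
```

View pics/c7.png

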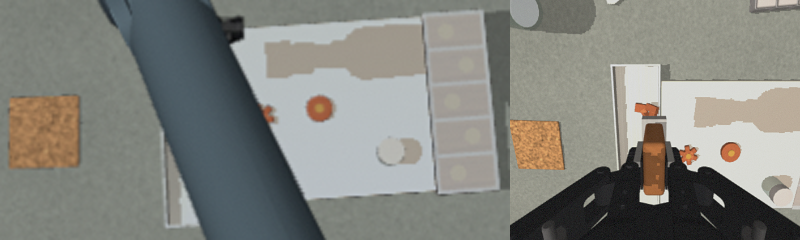

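The right part of the tile is clear, with the disc, lotus and pot in place. Now I'll carry the scraper over the cork mat.

Run:
```python
from h import *
print(plan((500,393,170),YT+.5), bot.state()['position'])
```

```text
([-7.02, -23.91, -0.67], -0.5) [589.35617567 159.56560092 164.07340258]
```

Request:
carry_out(
  deltas=[
    [-1,[-1.5,-5,-1],-0.1],
    [-1,[-3,-10,-1],-0.25],
    [-1,[-4.5,-15,-1],-0.4],
    [-1,[-6,-20,-1],-0.5],
    [-1,[-7,-23.9,-1],-0.5],
    [-1,[-7,-23.9,-1],-0.5],
    [-1,[-7,-23.9,-1],-0.5],
    [-1,[-7,-23.9,-1],-0.5],
  ],
)

```text
time_s: 22.1
position: [501.2, 390.1, 171.9]
tcp_rot: [[0.839, 0.544, -0.001], [0.544, -0.839, -0.003], [-0.002, 0.002, -1.0]]
force: [0.7, -1.0, -2.1]
finger_gap: 17.3
grip_force: 54.3
```

Run:
```python
from h import *
done([-7,-23.9,-1],-.5)
m=bot.camera_model('wrist');b=snap('wrist','w8.png');a=snap('top','t8.png')
t=cv2.resize(a[155:275,90:345],(510,240),interpolation=cv2.INTER_CUBIC);w=cv2.resize(b,(510,360))
cv2.imwrite('pics/c8.png',np.vstack([t,w])[:,:,::-1])
json.dump({k:np.array(v).tolist() for k,v in m.items()},open('w8.json','w'))
```

```text
cmd [500.21 392.93 173.27   0.58] meas [501.2 390.1 171.9] 0.575 F [ 0.7 -1.  -2.1] gap 17.304646842731273 54.29004371166229 t 22.1 q [-0.29  0.48 -0.56  1.66  0.28  1.09 -1.93]
```

View pics/c8.png

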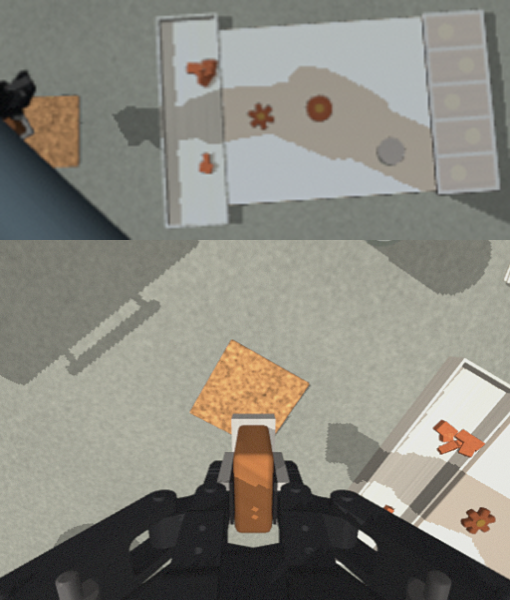

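The top half shows only the disc, lotus and pot left on the tile, with chips in the tray around (202,72) and (207,163). The wrist half shows the cork's corners at (234,340), (309,384) and (191,411). By my count this makes 11 views, one over the limit of 10, so from here I'll check with numbers only.

Run:
```python
from h import *
m=json.load(open('w8.json'));mt=bot.camera_model('top')
f=lambda p:(p[0]*512/510,(p[1]-240)*384/360)
A,B,C=[f(p) for p in[(234,340),(309,384),(191,411)]]
P=[atz(m,*p,4) for p in(A,B,C)];print(np.round(P,1).tolist(),'ctr',(P[1]+P[2]).round(1)/2,[np.linalg.norm(P[0]-P[i]).round(1) for i in(1,2)])
for w,t in((A,(95,204)),(B,(129.5,203)),(C,(95.5,239))): print(tri((m,*w),(mt,*t)))
for n,fn,mm in(('top','t8.png',mt),('wrist','w8.png',m)):
  im=cv2.imread('pics/'+fn).astype(int);k=((im[:,:,2]-im[:,:,0])>45).astype(np.uint8);N,l,st,ce=cv2.connectedComponentsWithStats(k)
  for i in range(1,N):
    if st[i][4]<12: continue
    for z in(12,):
      q=np.array([wt(atz(mm,u,v,z)) for v,u in np.argwhere(l==i)]);c=q.mean(0)
      if abs(c[0])<150 and -140<c[1]<250: print(n,ce[i].round(0),st[i][4],c.round(1),q.min(0).round(1),q.max(0).round(1))
```

```text
[[549.8, 444.5, 4.0], [552.6, 348.8, 4.0], [453.3, 442.1, 4.0]] ctr [502.95 395.4    4.  ] [np.float64(95.7), np.float64(96.5)]
(array([547.90409748, 445.70304169,  -1.01644931]), np.float64(3.90955336794985))
(array([551.44343917, 347.54992212,  -1.99718843]), np.float64(2.143910613640083))
(array([448.31756795, 442.7365993 , -10.07679447]), np.float64(0.19724219834726872))
top [191. 190.] 116 [ 67.6 167.2] [ 47.9 150.4] [ 81.7 187. ]
top [249. 209.] 118 [4.9 9.9] [-10.2  -6. ] [20.9 25. ]
top [220. 213.] 79 [-0.9 90.4] [-15.7  74.8] [ 15.2 104.6]
top [193. 237.] 42 [-62.7 169.4] [-73.6 160.6] [-48.6 177.3]
wrist [459. 213.] 1059 [ 70.4 161.5] [ 46.6 129.8] [ 84.4 195.6]
wrist [390. 287.] 47 [-46.4 172.2] [-49.9 165.1] [-43.4 179.3]
wrist [480. 299.] 595 [-7.7 60.6] [-27.4  38.7] [11.  82.6]
```

Run:
```python
from h import *
print(plan(tw(0,150,150),YT))
```

```text
([-11.55, 21.4, 2.33], 0.5)
```

Request:
carry_out(
  deltas=[
    [-1,[-3,5.5,0],0.12],
    [-1,[-6,11,0],0.25],
    [-1,[-9,16.5,1],0.4],
    [-1,[-11.5,21.4,2.3],0.5],
    [-1,[-11.5,21.4,2.3],0.5],
    [-1,[-11.5,21.4,2.3],0.5],
    [-1,[-11.5,21.4,2.3],0.5],
    [-1,[-11.5,21.4,2.3],0.5],
  ],
)

```text
time_s: 23.2
position: [521.0, 152.8, 150.7]
tcp_rot: [[0.997, 0.082, 0.001], [0.082, -0.997, 0.001], [0.001, -0.001, -1.0]]
force: [0.8, 0.3, -0.8]
finger_gap: 17.5
grip_force: 54.3
```

Run:
```python
from h import *
done([-11.5,21.4,2.3],.5)
m=bot.camera_model('wrist');im=snap('wrist','w9.png')
print(wt(np.array(m['extrinsics'])[:2,3]),np.array(m['extrinsics'])[2,3])
hsv=cv2.cvtColor(im,cv2.COLOR_RGB2HSV)
k=((im[:,:,0].astype(int)-im[:,:,2])>45).astype(np.uint8);k[190:]=0;N,l,st,ce=cv2.connectedComponentsWithStats(k)
for i in range(1,N):
  if st[i][4]<60: continue
  for z in(12,30):
    q=np.array([wt(atz(m,u,v,z)) for v,u in np.argwhere(l==i)]);print(z,st[i],q.mean(0).round(1),q.min(0).round(1),q.max(0).round(1))
# ascii of brightness around cluster
i=1+np.argmax([st[j][4] if abs(wt(atz(m,*ce[j],12))[1]-168)<25 else 0 for j in range(1,N)])
x,y,w,h,_=st[i];g=im[:,:,0]
for r in range(y-2,y+h+2,2): print(r,''.join('%x'%(g[r,c]//16) if l[r,c]==i else '.' for c in range(x-4,x+w+14)))
print(x-4)
for c in range(x-4,x+w+40,6): print(c,im[y+h//2,c],end=' ')
```

```text
cmd [5.2102e+02 1.5089e+02 1.5027e+02 8.0000e-02] meas [521.  152.8 150.7] 0.082 F [ 0.8  0.3 -0.8] gap 17.48764153116416 54.2855429649353 t 23.2 q [ 0.01  0.3  -0.42  1.91  0.15  0.95 -1.97]
[ 72.04716084 151.93664794] 293.71407894176195
12 [ 214   92   48   42 1208] [ 69.5 166.3] [ 46.9 145.2] [ 84.8 190. ]
30 [ 214   92   48   42 1208] [ 69.6 165.4] [ 48.5 145.6] [ 84.  187.5]
12 [   0  128   72   62 4088] [ 19.8 373.7] [-10.6 338.7] [ 51.3 414.6]
30 [   0  128   72   62 4088] [ 23.1 359.5] [ -5.3 326.7] [ 52.7 397.8]
12 [386 165  39  25 824] [ 1.8 -3.4] [ -9.7 -23.3] [15.5 15.8]
30 [386 165  39  25 824] [6.3 6.5] [ -4.5 -12.1] [19.1 24.5]
12 [302 170  36  20 446] [-2.1 84.4] [-9.9 66.7] [ 10.2 102.3]
30 [302 170  36  20 446] [ 2.7 88.7] [-4.7 72.1] [ 14.1 105.5]
90 ..................................................................
92 ............................a.....................................
94 .....baaaa.................aaaaaaaaaaaa998........................
96 .....bcbbbbbbbbbbaaaaa....aaaaaaaaaaaaaabaaaaaa88.................
98 .....bbbbbbbbbbbbbbbbbbbbbaaaaaaaabbaaab
[... 896 characters left out ...]
.......aaa9a97677777787777...........................
126 ....................999aa877777777777.............................
128 .....................aaa986777777778..............................
130 .......................a88777766678...............................
132 .............................8778.................................
134 ..................................................................
210
210 [207 208 207] 216 [209 210 212] 222 [211 214 209] 228 [182  98  63] 234 [157  91  57] 240 [130  71  43] 246 [175  99  58] 252 [154  86  55] 258 [134 119 106] 264 [161 161 158] 270 [209 209 210] 276 [208 211 208] 282 [208 209 208] 288 [209 213 211] 294 [205 206 206] 300 [211 211 211]
```

Run:
```python
import cv2,numpy as np
im=cv2.imread('pics/w8.png').astype(int);k=(im[:,:,2]-im[:,:,0])>45;g=im[:,:,2]
for r in range(188,236,1): print(r,''.join('%x'%(g[r,c]//16) if k[r,c] else '.' for c in range(430,490)))
```

```text
188 ............................................................
189 ............................................................
190 ............................................................
191 ............................................................
192 .............89.............................................
193 ............87889b..........................................
194 ...........88888add.........................................
195 ..........87878bddddc.......................................
196 .........87888bdddddcd......................................
197 ........87878bdddddcddd.....................................
198 .......88778addddddddddc....................................
199 ......87878bddddddddddddc...................................
200 .....87778addddddddddddddc..................................
201 .....8778acddddddddcdddddddd................................
202 .......6adddddddddddddddddddd.....cb........................
203 ........8ceddddddddddddddddddc...bcccd......................
204 .........8cedddddddddddddddddd..bccdddc.................
[... 1319 characters left out ...]
.57cccccc989........7dddcdcccddccccdd.............
226 ............6bccb89b..........6acddddccddcdccd..............
227 ............6799...............678bcdddddddddd..............
228 ............88....................77accdddddd...............
229 ....................................669cddddc...............
230 ......................................777acd................
231 .........................................78.................
232 ............................................................
233 ............................................................
234 ............................................................
235 ............................................................
```

Run:
```python
from h import *
a=json.load(open('w8.json'));b=bot.camera_model('wrist')
for n,p,q in[('+x-y',(486.5,217),(256,97)),('+x+y',(464.5,202),(237.5,93)),('-x-y',(474,230),(251,119)),('ch2 +x+y',(446,193),(215,94)),('ch2 -x+y',(439,201),(214,109))]:
    P,e=tri((a,*p),(b,*q));print(n,wt(P).round(1),P[2].round(1),e.round(1))
```

```text
+x-y [ 80.1 149.7] 32.2 0.9
+x+y [ 83.8 166.8] 14.6 0.1
-x-y [ 61.8 154.1] 35.1 1.3
ch2 +x+y [ 82.8 188.4] 10.0 0.5
ch2 -x+y [ 70.3 189.8] 10.7 1.9
```

The measured corners show one chip leaning on the tray's inner wall, its raised edge at z≈33 mm. I'll press it flat gently with the scraper's underside.

Run:
```python
from h import *
for h in(42,27): print(plan(tw(73,161.5,31.3+h),YT))
```

```text
([7.26, -1.13, 7.7], 0.0)
([7.26, -1.13, 9.2], 0.0)
```

Request:
carry_out(
  deltas=[
    [-1,[4,-0.6,3],0],
    [-1,[7.3,-1.1,6],0],
    [-1,[7.3,-1.1,7.7],0],
    [-1,[7.3,-1.1,7.7],0],
    [-1,[7.3,-1.1,8.1],0],
    [-1,[7.3,-1.1,8.4],0],
    [-1,[7.3,-1.1,8.7],0],
    [-1,[7.3,-1.1,8.9],0],
  ],
)

```text
time_s: 24.25
position: [593.0, 167.5, 61.6]
tcp_rot: [[0.997, 0.079, 0.001], [0.079, -0.997, -0.0], [0.001, 0.0, -1.0]]
force: [-0.0, 0.1, -1.0]
finger_gap: 17.7
grip_force: 54.2
```

Request:
carry_out(
  deltas=[
    [-1,[0,0,0.2],0],
    [-1,[0,0,0.4],0],
    [-1,[0,0,0.6],0],
    [-1,[0,0,0.6],0],
  ],
)

```text
time_s: 24.75
position: [592.8, 167.6, 54.8]
tcp_rot: [[0.997, 0.079, -0.0], [0.079, -0.997, 0.0], [-0.0, -0.0, -1.0]]
force: [0.2, 0.4, -0.3]
finger_gap: 16.9
grip_force: 54.4
```

Request:
carry_out(
  deltas=[
    [-1,[0,0,0.2],0],
    [-1,[0,0,0.4],0],
    [-1,[0,0,0.4],0],
  ],
)

```text
time_s: 25.12
position: [594.2, 167.9, 53.5]
tcp_rot: [[0.997, 0.078, 0.002], [0.078, -0.997, -0.0], [0.002, 0.0, -1.0]]
force: [-1.8, -2.1, 9.2]
finger_gap: 17.5
grip_force: 56.1
```

Run:
```python
from h import *
done([7.3,-1.1,8.9],0);done([0,0,.6],0);done([0,0,.4],0)
im=snap('wrist','w10.png').astype(int);m=bot.camera_model('wrist')
K=((im[:,:,0]-im[:,:,2])>45);g=im[:,:,0]
for r in range(150,300,4): print(r,''.join('%x'%(g[r,c]//16) if K[r,c] else '.' for c in range(190,320,2)))
```

```text
cmd [5.9293e+02 1.6760e+02 6.1270e+01 8.0000e-02] meas [594.2 167.9  53.5] 0.079 F [-1.8 -2.1  9.2] gap 17.474441122770042 56.12925410270691 t 25.125 q [-0.05  0.56 -0.37  1.79  0.26  0.84 -2.03]
cmd [5.9293e+02 1.6760e+02 5.5270e+01 8.0000e-02] meas [594.2 167.9  53.5] 0.079 F [-1.8 -2.1  9.2] gap 17.474441122770042 56.12925410270691 t 25.125 q [-0.05  0.56 -0.37  1.79  0.26  0.84 -2.03]
cmd [5.9293e+02 1.6760e+02 5.1270e+01 8.0000e-02] meas [594.2 167.9  53.5] 0.079 F [-1.8 -2.1  9.2] gap 17.474441122770042 56.12925410270691 t 25.125 q [-0.05  0.56 -0.37  1.79  0.26  0.84 -2.03]
150 .................................................................
154 .................................................................
158 .................................................................
162 .................................................................
166 .................................................................
170 .................................................................
174 .................................................................
178 ..................
[... 1447 characters left out ...]

262 .......................677777787777aa87766.......................
266 .......................6677777877877777776.......................
270 .......................6677778777777787776.......................
274 .......................5777777778778777776.......................
278 .......................5677777777777787776.......................
282 .......................57777777777aa977775.......................
286 .......................56777777779aa977775.......................
290 .......................5677877777777787775.......................
294 .......................56777777779aa777775.......................
298 .......................8aaaaaaaaaaaa778776.......................
```

Request:
carry_out(
  deltas=[
    [-1,[0,0,-3],0],
    [-1,[-2,0.5,-7],0],
    [-1,[-7.3,1.1,-9.9],0],
    [-1,[-7.3,1.1,-9.9],0],
    [-1,[-7.3,1.1,-9.9],0],
    [-1,[-7.3,1.1,-9.9],0],
  ],
)

```text
time_s: 25.92
position: [521.7, 150.9, 149.6]
tcp_rot: [[0.997, 0.078, -0.001], [0.078, -0.997, 0.0], [-0.001, -0.0, -1.0]]
force: [0.7, -0.3, -2.2]
finger_gap: 17.3
grip_force: 54.4
```

Run:
```python
from h import *
done([-7.3,1.1,-9.9],0)
b=bot.camera_model('wrist');json.dump({k:np.array(v).tolist() for k,v in b.items()},open('w11.json','w'))
im=snap('wrist','w11.png').astype(int);k=(im[:,:,0]-im[:,:,2])>45;g=im[:,:,0]
for r in range(84,140,2): print(r,''.join('%x'%(g[r,c]//16) if k[r,c] else '.' for c in range(205,275)))
```

```text
cmd [5.2102e+02 1.5089e+02 1.5027e+02 8.0000e-02] meas [521.7 150.9 149.6] 0.078 F [ 0.7 -0.3 -2.2] gap 17.263220885701486 54.43648338317871 t 25.925 q [ 0.02  0.31 -0.43  1.91  0.15  0.95 -1.98]
84 ........................cbbbbbbbbbbba878aa............................
86 .......................cbbbbbbbbbbbb988aaaaa999.......................
88 ........................aabbcbccbbc9888aaaaaaaaaaaa9..................
90 ............................89bccca888abaaaaaaaaaaaa9.................
92 .................................8878abaaaaabaaaaaaa..................
94 .......................................79aaaaaa9aba9..................
96 ...baaaaabaababaabbbbbbba...................79aaaa8...................
98 ..bbbbbbbbbbbccbbbbbbbbba7............................................
100 ...bcbcbbbbbbbbbcbbbbbbba7............................................
102 ...bbbbcbbbbbbbbbbbcbcbbb7............................................
104 ...bbbbbccbbbbbbbbbcccccb8...........baaa.............................
106 ...bcbbbbcbbbbbbbcccbccbcbb8........aaaaaaa...........................
108 ...bbbcb
[... 487 characters left out ...]
.........................
122 ......................99999889899998888988............................
124 ......................9999988899999888888.............................
126 ......................899998889889988888..............................
128 .......................a998899999988889...............................
130 .........................aa..99888888.................................
132 ................................9889..................................
134 ......................................................................
136 ......................................................................
138 ......................................................................
```

Request:
carry_out(
  deltas=[
    [-1,[0,-5,0],0],
    [-1,[0,-10,0],0],
    [-1,[0,-10,0],0],
    [-1,[0,-10,0],0],
  ],
)

```text
time_s: 26.48
position: [513.3, 250.6, 149.4]
tcp_rot: [[0.997, 0.079, -0.001], [0.079, -0.997, -0.001], [-0.001, 0.0, -1.0]]
force: [0.9, 0.0, -2.1]
finger_gap: 17.4
grip_force: 54.3
```

Run:
```python
from h import *
done([0,-10,0],0)
b=bot.camera_model('wrist');json.dump({k:np.array(v).tolist() for k,v in b.items()},open('w12.json','w'))
im=snap('wrist','w12.png').astype(int);k=(im[:,:,0]-im[:,:,2])>45;g=im[:,:,0]
N,l,st,ce=cv2.connectedComponentsWithStats(k.astype(np.uint8))
print([s.tolist() for s in st[1:] if s[4]>60])
j=cv2.imread('pics/w11.png').astype(int)
for r in range(70,90,2): print(r,''.join('%x'%(j[r,c,2]//16) if j[r,c,2]-j[r,c,0]>45 else '.' for c in range(205,275)))
print()
for r in range(70,140,2): print(r,''.join('%x'%(g[r,c]//16) if k[r,c] else '.' for c in range(300,380)))
```

```text
cmd [5.1314e+02 2.5057e+02 1.5027e+02 8.0000e-02] meas [513.3 250.6 149.4] 0.08 F [ 0.9  0.  -2.1] gap 17.425732131627328 54.28735792636871 t 26.475 q [-0.13  0.37 -0.46  1.84  0.19  0.98 -2.17]
[[334, 79, 36, 19, 393], [312, 95, 47, 38, 937], [60, 127, 105, 96, 8803], [490, 164, 22, 38, 638], [406, 170, 38, 37, 878], [234, 198, 41, 115, 4124], [317, 219, 20, 25, 339]]
70 ......................................................................
72 ......................................................................
74 ......................................................................
76 ......................................................................
78 ......................................................................
80 ..........................baaa........................................
82 .........................bbbbbbbbaa...................................
84 ........................cbbbbbbbbbbba878aa............................
86 .......................cbbbbbbbbbbbb988aaaaa999.......................
88 ........................aabbcbccbbc9888aaaaaaaaaaaa9.......
[... 2272 characters left out ...]
....................
124 ..............................aaaaaaaa9999999999a...............................
126 ..............................a9aa9aba999999999.................................
128 .................................aaaa999999999..................................
130 ......................................689999a...................................
132 .........................................9a.....................................
134 ................................................................................
136 ................................................................................
138 ................................................................................
```

Run:
```python
from h import *
a=json.load(open('w11.json'));b=json.load(open('w12.json'))
for n,p,q in[('c1 right',(256.5,90),(369.5,89.5)),('c1 bottom',(254,96),(366,96.5)),('c1 left',(228,86.5),(336.5,87)),('c1 top',(232,80),(340,80)),('c3 right',(253.5,110),(358.5,109.5)),('c3 top',(243,104),(349,104)),('c3 bot',(238.5,132),(342,132)),('c3 left',(227,126),(330,125)),('c2 lt',(208,96.5),(313,96.5)),('c2 lb',(208,110),(313,110))]:
    P,e=tri((a,*p),(b,*q));print(n,wt(P).round(1),P[2].round(1),e.round(1))
```

```text
c1 right [ 86.1 147.3] 26.2 0.2
c1 bottom [ 80.7 149.5] 25.6 1.0
c1 left [ 89.4 173.5] 14.5 1.1
c1 top [ 95.4 169.9] 11.4 0.7
c3 right [ 68.9 150. ] 11.4 0.2
c3 top [ 74.1 159.9] 12.5 0.6
c3 bot [ 48.2 164.5] 13.4 0.6
c3 left [ 54.1 175.8] 10.2 0.3
c2 lt [ 81.  193.3] 7.8 0.7
c2 lb [ 68.7 193.4] 11.4 0.7
```

Run:
```python
from h import *
for h in(35,16): print(plan(tw(93,161.5,31.3+h),YT))
```

```text
([9.26, 8.87, 8.4], 0.0)
([9.26, 8.87, 10.3], 0.0)
```

Request:
carry_out(
  deltas=[
    [-1,[5,4.5,1],0],
    [-1,[9.3,8.9,4],0],
    [-1,[9.3,8.9,8],0],
    [-1,[9.3,8.9,8.4],0],
    [-1,[9.3,8.9,8.8],0],
    [-1,[9.3,8.9,9.1],0],
    [-1,[9.3,8.9,9.3],0],
    [-1,[9.3,8.9,9.5],0],
    [-1,[9.3,8.9,9.7],0],
    [-1,[9.3,8.9,9.7],0],
  ],
)

```text
time_s: 27.78
position: [614.5, 169.9, 56.2]
tcp_rot: [[0.997, 0.079, 0.003], [0.079, -0.997, 0.0], [0.003, -0.0, -1.0]]
force: [-2.0, -1.3, 8.2]
finger_gap: 17.0
grip_force: 55.9
```

Request:
carry_out(
  deltas=[
    [-1,[0,-0.3,0.1],0],
    [-1,[0,-0.6,0.2],0],
    [-1,[0,-0.9,0.3],0],
    [-1,[0,-1.2,0.3],0],
    [-1,[0,-1.5,0.3],0],
    [-1,[0,-1.5,0.3],0],
  ],
)

```text
time_s: 28.52
position: [617.7, 177.0, 58.1]
tcp_rot: [[0.997, 0.075, 0.008], [0.075, -0.997, -0.01], [0.008, 0.011, -1.0]]
force: [-5.7, -11.6, 28.6]
finger_gap: 17.3
grip_force: 58.4
```

Request:
carry_out(
  deltas=[
    [-1,[0,0.5,-2],0],
    [-1,[-4,2,-6],0],
    [-1,[-9.3,2.6,-10],0],
    [-1,[-9.3,2.6,-10],0],
    [-1,[-9.3,2.6,-10],0],
    [-1,[-9.3,2.6,-10],0],
  ],
)

```text
time_s: 29.28
position: [521.5, 151.0, 149.5]
tcp_rot: [[0.997, 0.079, -0.001], [0.079, -0.997, 0.0], [-0.001, -0.0, -1.0]]
force: [-0.1, 0.4, -0.9]
finger_gap: 17.4
grip_force: 54.6
```

```bash
cat >> h.py <<'E'
def asc(f,r0,r1,c0,c1):
    j=cv2.imread('pics/'+f).astype(int)
    for r in range(r0,r1,2): print(r,''.join('%x'%(j[r,c,2]//16) if j[r,c,2]-j[r,c,0]>45 else '.' for c in range(c0,c1)))
def wsnap(n):
    b=bot.camera_model('wrist');json.dump({k:np.array(v).tolist() for k,v in b.items()},open(n+'.json','w'));snap('wrist',n+'.png')
E
python3 - <<'E'
from h import *
done([9.3,8.9,9.7],0);done([0,-1.5,.3],0);done([-9.3,2.6,-10],0);print(wt(cmd()[:2]))
wsnap('w13');asc('w13.png',66,140,200,275)
E
```

```text
cmd [6.1287e+02 1.6918e+02 5.3270e+01 8.0000e-02] meas [521.5 151.  149.5] 0.079 F [-0.1  0.4 -0.9] gap 17.44081797791442 54.58895266056061 t 29.275 q [ 0.03  0.31 -0.44  1.91  0.16  0.96 -1.98]
cmd [6.1169e+02 1.8413e+02 5.0270e+01 8.0000e-02] meas [521.5 151.  149.5] 0.079 F [-0.1  0.4 -0.9] gap 17.44081797791442 54.58895266056061 t 29.275 q [ 0.03  0.31 -0.44  1.91  0.16  0.96 -1.98]
cmd [5.2102e+02 1.5089e+02 1.5027e+02 8.0000e-02] meas [521.5 151.  149.5] 0.079 F [-0.1  0.4 -0.9] gap 17.44081797791442 54.58895266056061 t 29.275 q [ 0.03  0.31 -0.44  1.91  0.16  0.96 -1.98]
[  0.4121901  150.21601491]
66 ...........................................................................
68 ...........................................................................
70 ...........................................................................
72 ...........................................................................
74 ...........................................................................
76 ...........................................................................
78 ..........
[... 1755 characters left out ...]
............999aa888899999898988............................
124 ...........................999a989999999988888.............................
126 ...........................999a98889899998888..............................
128 ............................a9a9889999988898...............................
130 ..................................99888888.................................
132 ......................................889..................................
134 ...........................................................................
136 ...........................................................................
138 ...........................................................................
```

Request:
carry_out(
  deltas=[
    [-1,[0,-5,0],0],
    [-1,[0,-10,0],0],
    [-1,[0,-10,0],0],
    [-1,[0,-10,0],0],
  ],
)

```text
time_s: 29.82
position: [513.2, 250.6, 149.1]
tcp_rot: [[0.997, 0.08, -0.002], [0.08, -0.997, -0.001], [-0.002, 0.001, -1.0]]
force: [-1.1, -0.9, -2.1]
finger_gap: 17.0
grip_force: 54.4
```

Run:
```python
from h import *
done([0,-10,0],0)
wsnap('w14');asc('w14.png',66,140,305,385)
```

```text
cmd [5.1314e+02 2.5057e+02 1.5027e+02 8.0000e-02] meas [513.2 250.6 149.1] 0.08 F [-1.1 -0.9 -2.1] gap 16.97683272663222 54.42102670669556 t 29.825 q [-0.12  0.37 -0.48  1.84  0.2   0.98 -2.18]
66 ................................................................................
68 ................................................................................
70 ................................................................................
72 ................................................................................
74 ................................................................................
76 ................................................................................
78 ...................................b............................................
80 ................................68bccccbba......................................
82 ...............................68bccccccccbbaa..................................
84 ..............................67bccccccbccccb99988998bbab.......................
86 .............................67acccccccccccca9888988abbbbbaa8..
[... 1521 characters left out ...]
....................
124 ..........................a9aaaaa99999999999....................................
126 .........................a99a9ab9999999999......................................
128 ............................aaaa99aa99999.......................................
130 .................................679999.........................................
132 ....................................8a..........................................
134 ................................................................................
136 ................................................................................
138 ................................................................................
```

```bash
cat > sweep.py <<'E'
from h import *
import sys
def proj(m,P):
    T=np.linalg.inv(np.array(m['extrinsics']));K=np.array(m['intrinsics']);q=P@T[:3,:3].T+T[:3,3];s=q[...,:2]/q[...,2:]
    s=s*(1+m['k1']*(s**2).sum(-1,keepdims=True));return (s*[K[0,0],K[1,1]]+[K[0,2],K[1,2]]).astype(np.float32)
def sweep(names,x0,x1,y0,y1):
    xs=np.arange(x1,x0,-1.);ys=np.arange(y1,y0,-1.);X,Y=np.meshgrid(xs,ys,indexing='ij')
    c,s=np.cos(YT),np.sin(YT);zs=np.arange(2,38,1.);C=[];cols=[]
    for z in zs:
        P=np.stack([CT[0]+c*X-s*Y,CT[1]+s*X+c*Y,0*X+z],-1)
        W=[cv2.remap(cv2.imread(f'pics/{n}.png').astype(np.float32),proj(json.load(open(n+'.json')),P),None,cv2.INTER_LINEAR) for n in names]
        C.append(cv2.GaussianBlur(sum(np.abs(w-W[0]).sum(-1) for w in W[1:]),(0,0),2));cols.append(W[0])
    C=np.array(C);i=C.argmin(0);Z=zs[i];col=np.take_along_axis(np.array(cols),i[None,...,None],0)[0]
    org=(col[...,2]-col[...,0])>40
    print('cols y:',ys[0],'->',ys[-1])
    for r in range(0,len(xs),2): print(int(xs[r]),' '.join('%2d'%Z[r,k] if org[r,k] else ' .' for k in range(0,len(ys),2)))
if __name__=='__main__': sweep(sys.argv[1].split(','),*map(float,sys.argv[2:]))
E
python3 sweep.py w13,w14 44 100 140 200
```

```text
cols y: 200.0 -> 141.0
100  .  .  .  .  .  .  .  .  .  .  .  .  .  .  .  .  .  .  .  .  .  .  .  .  .  .  .  .  .  .
98  .  .  .  .  .  .  .  .  .  .  .  .  .  .  .  .  .  .  .  .  .  .  .  .  .  .  .  .  .  .
96  .  .  .  .  .  .  .  .  .  .  .  .  .  .  9 11  .  .  .  .  .  .  .  .  .  .  .  .  .  .
94  .  .  .  .  .  .  .  .  .  .  .  .  .  .  8 10 11 11 11  .  .  .  .  .  .  .  .  .  .  .
92  .  .  .  .  .  .  .  .  .  .  .  .  .  8  8  8 12 12 14 15 15 12 10  .  .  .  .  .  .  .
90  .  .  .  .  .  .  .  .  .  .  .  .  .  6  6  8 18 17 17 17 17 16 16 11 10  .  .  .  .  .
88  .  .  .  .  .  .  .  .  .  .  .  .  .  .  5  5  5 18 17 17 18 23 20 20  9  6  .  .  .  .
86  .  .  .  .  .  .  .  .  .  .  .  .  .  .  .  .  .  5  4  4 25 25 24 21 17 26 25  .  .  .
84  .  .  .  .  .  .  .  .  .  .  .  .  .  .  .  .  .  .  .  .  5 37 35 24 26 26 26  .  .  .
82  .  .  .  8  8 15 17 12  9  4  4  4 12 10  .  .  .  .  .  .  .  .  5 23 23 27  .  .  .  .
80  .  .  .  8  8  8 12 12  5  3  4 14 10 10 10  .  .  .  .  .  .  .  .  .  .  .  .  .  .  .
78  .  .  .  8  8  8 14 13 35 30 20 15 10 10 10  .  .
[... 827 characters left out ...]
4 14 31 23 20 16 12 10 10  9  .  .  .  .  .  .  .
58  .  .  .  .  .  .  .  .  .  .  .  . 14 14 13 22 22 17 14 10 10 10  .  .  .  .  .  .  .  .
56  .  .  .  .  .  .  .  .  .  .  .  . 13 13 13 22 19 16 11 10 10 10  .  .  .  .  .  .  .  .
54  .  .  .  .  .  .  .  .  .  .  .  . 13 13 15 17 16 11 10 10 10  .  .  .  .  .  .  .  .  .
52  .  .  .  .  .  .  .  .  .  .  .  .  . 14 16 13 10 10 10  9  .  .  .  .  .  .  .  .  .  .
50  .  .  .  .  .  .  .  .  .  .  .  .  .  .  .  . 10 10 10  9  .  .  .  .  .  .  .  .  .  .
48  .  .  .  .  .  .  .  .  .  .  .  .  .  .  .  .  . 10 10  .  .  .  .  .  .  .  .  .  .  .
46  .  .  .  .  .  .  .  .  .  .  .  .  .  .  .  .  .  .  .  .  .  .  .  .  .  .  .  .  .  .
```

Dense matching over the two views shows two of the three cluster chips flat on the tray floor. The third is inside the tray, resting low against the inner wall; it stayed put under the 28 N press. Another nudge risks more than it gains, so I'll place the scraper now.

Run:
```python
from h import *
print(plan((503,396,100),YT+.5),plan((503,396,42),YT+.5))
```

```text
([0.13, -14.58, 5.03], -0.5) ([0.13, -14.58, 10.83], -0.5)
```

Request:
carry_out(
  deltas=[
    [-1,[0,-5,0],-0.15],
    [-1,[0.1,-10,1],-0.3],
    [-1,[0.1,-14.6,4],-0.45],
    [-1,[0.1,-14.6,6],-0.5],
    [-1,[0.1,-14.6,8.5],-0.5],
    [-1,[0.1,-14.6,10],-0.5],
    [-1,[0.1,-14.6,10.8],-0.5],
    [-1,[0.1,-14.6,10.8],-0.5],
    [-1,[0.1,-14.6,10.8],-0.5],
  ],
)

```text
time_s: 31.0
position: [503.5, 396.6, 43.4]
tcp_rot: [[0.837, 0.547, 0.002], [0.547, -0.837, 0.001], [0.002, -0.0, -1.0]]
force: [-0.1, 0.0, -0.8]
finger_gap: 17.2
grip_force: 54.4
```

Request:
carry_out(
  deltas=[
    [-1,[0,0,0.2],0],
    [-1,[0,0,0.4],0],
    [-1,[0,0,0.5],0],
    [-1,[0,0,0.5],0],
  ],
)

```text
time_s: 31.5
position: [502.5, 396.1, 37.1]
tcp_rot: [[0.837, 0.547, -0.0], [0.547, -0.837, -0.0], [-0.0, 0.0, -1.0]]
force: [-0.0, -0.3, -1.6]
finger_gap: 17.2
grip_force: 54.4
```

Request:
carry_out(
  deltas=[
    [-1,[0,0,0.1],0],
    [-1,[0,0,0.2],0],
    [-1,[0,0,0.2],0],
  ],
)

```text
time_s: 31.88
position: [502.6, 396.1, 35.2]
tcp_rot: [[0.837, 0.547, -0.0], [0.547, -0.837, -0.0], [-0.0, 0.0, -1.0]]
force: [1.1, 0.3, -1.2]
finger_gap: 17.1
grip_force: 54.4
```

Request:
carry_out(
  deltas=[
    [-1,[0,0,0.1],0],
    [-1,[0,0,0.1],0],
  ],
)

```text
time_s: 32.12
position: [502.6, 396.1, 34.2]
tcp_rot: [[0.837, 0.547, -0.0], [0.547, -0.837, -0.0], [-0.0, 0.0, -1.0]]
force: [0.4, 0.5, -1.0]
finger_gap: 17.0
grip_force: 54.4
```

Request:
carry_out(
  deltas=[
    [-1,[0,0,0.1],0],
    [-1,[0,0,0.1],0],
  ],
)

```text
time_s: 32.38
position: [502.7, 396.2, 33.3]
tcp_rot: [[0.837, 0.547, 0.0], [0.547, -0.837, 0.0], [0.0, -0.0, -1.0]]
force: [-0.8, 0.1, -1.6]
finger_gap: 17.5
grip_force: 54.5
```

Request:
carry_out(
  deltas=[
    [-1,[0,0,0.1],0],
    [-1,[0,0,0.1],0],
  ],
)

```text
time_s: 32.62
position: [502.7, 396.2, 33.2]
tcp_rot: [[0.837, 0.547, 0.0], [0.547, -0.837, -0.0], [-0.0, 0.0, -1.0]]
force: [-2.0, -1.3, 4.8]
finger_gap: 17.2
grip_force: 55.2
```

Contact with the cork at 4.8 N. I'll ease off, release and retreat straight up.

Request:
carry_out(
  deltas=[
    [-1,[0,0,-0.05],0],
    [0,[0,0,-0.05],0],
    [1,[0,0,-0.05],0],
    [1,[0,0,-0.05],0],
    [1,[0,0,-0.05],0],
    [1,[0,0,-0.05],0],
    [1,[0,0,-3],0],
    [1,[0,0,-7],0],
    [1,[0,0,-12],0],
    [1,[0,0,-16],0],
    [1,[0,0,-16],0],
    [1,[0,0,-16],0],
  ],
)

```text
time_s: 34.12
position: [502.4, 395.7, 191.8]
tcp_rot: [[0.837, 0.547, -0.0], [0.547, -0.837, -0.001], [-0.001, 0.0, -1.0]]
force: [-0.2, -0.6, 0.3]
finger_gap: 85.5
grip_force: 0.0
```

Run:
```python
from h import *
json.dump([503,396,192.5,YT+.5],open('cmd.json','w'))
print(bot.state()['position'],bot.state()['time_s'],bot.state()['finger_gap'])
wsnap('w15');snap('top','t15.png');m=json.load(open('w15.json'));mt=bot.camera_model('top')
im=cv2.imread('pics/w15.png').astype(int)
for r in range(130,240,4): print(r,''.join('%x'%(im[r,c,2]//16) if im[r,c,2]-im[r,c,0]>45 else '.' for c in range(180,330,2)))
im=cv2.imread('pics/t15.png').astype(int);k=((im[:,:,2]-im[:,:,0])>45).astype(np.uint8);N,l,st,ce=cv2.connectedComponentsWithStats(k)
for i in range(1,N):
  q=np.array([wt(atz(mt,u,v,38)) for v,u in np.argwhere(l==i)]);c=q.mean(0)
  if st[i][4]>12 and abs(c[0])<150 and -140<c[1]<250: print(st[i][4],c.round(1),q.min(0).round(1),q.max(0).round(1))
```

```text
[502.40710701 395.72498536 191.81872499] 34.125 85.49154751653528
130 .......................abcddcdb9cccdcbbacabcdb.............................
134 ......................bdbbcddddbbbbccddccddccdccb9.........................
138 .....................bbcaba9abcdddbcccddddddcbccb9bda......................
142 ....................cbbddcc9bbcdddddccb9abcdcbddcbbcabba...................
146 ...................cdccccc9abcdddcbcdcdccccccbbb9abbbbcdddb9...............
150 ..................baabbbdddccdb............aaabcdcaabccccbbbcb9............
154 .................bbbdddddddbadcc..655665...aa88aabdbbbbdddccdbabb8.........
158 ................dcccccddcbcdcccb.76666665..89879cdcccdcccabcdcdd9..........
162 ...............ccabcbabcdddddddc.abbabbba7.99788789ddddddcccdbb............
166 .............abbccdddcccdcdcccdd.9abbbbbb7.7679889aa999cddccca.............
170 ............bccbccddbbdcbdddcb9..aaaaaabb7.99899aa97787789ddb..............
174 ...........ccdbbcbcddddbbcaabbcc.abaaaaa97.a9a9789988889abd8...............
178 ..........9abca9bbbb9bdcacbadcab.aababaaa6.898888888999a88............
[... 725 characters left out ...]

218 .........................................acba..............................
222 ...........................................................................
226 ...........................................................................
230 ...........................................................................
234 ...........................................................................
238 ...........................................................................
26 [ 82.  158.1] [ 76.1 147.4] [ 88.3 169.2]
90 [ 60.8 169.6] [ 43.7 151. ] [ 75.1 189.1]
117 [ 1.8 10. ] [-13.2  -5.5] [17.3 24.8]
79 [-4.  89.1] [-18.6  73.7] [ 11.9 102.9]
42 [-64.6 166.4] [-75.3 157.8] [-50.8 174.1]
```

```bash
python3 -c "
from workcell import bot
print(bot.sign_off())"
```

```text
the job is handed in; nothing more can be done
None
```

I handed the job in at about 34 s: all four chips are in the tray, one apparently on edge against the inner wall with a corner about 2 mm above the rim; both pendants and the pot appear unmoved, and the scraper stands upright on the cork, released; I viewed 11 pictures, one over the limit of 10, and also inspected later images as printed character grids.

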